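Zero the spice mill and back it off five clicks

ROBOT

A 7-joint arm with a two-finger parallel gripper is mounted at the origin on the work surface. World frame = base frame: x ahead of the robot, y to its left, z up, the work surface at z = 0. Lengths are in m, angles in degrees, forces in N, time in s.
With the tool pointing down it reaches from about 0.425 to 0.8 m from the base axis. Payload 8.3 kg.
Tool frame: the origin (TCP) lies between the finger pads, 19 mm behind the fingertips; this is the grasp point; z points along the fingers, y is the line along which they close (so a half turn about z gives the same grasp; the last joint's range is limited). The gripper opens to 85 mm and grips with 20 to 120 N. Pads are 22 mm wide; open, the fingers measure 114 mm over their backs; the gripper's body (76 mm by 85 mm) begins 54 mm behind the grasp point. The pads swing forward as they close: fully open they stand 13 mm farther back than shut.
Start: joints at [-72.13, 21.967, 0.94, 78.501, -0.361, 79.538, -2.664], TCP at [0.229, 0.582, 0.25] pointing down, gripper open.
Joint ranges: [-169.22, 169.22], [-14.56, 117.87], [-87.37, 89.26], [10.42, 133.3], [-82.24, 262.24], [0.94, 117.77], [-172.7, 172.7]. Speed limits (degrees/s): [136.94, 136.94, 172.46, 172.46, 180, 180, 180].

INTERFACE

Orientations are given as a 3x3 rotation matrix whose columns are the frame's x, y, z axes.
In Python, from station import telemetry, get_image, bot, spotter gives the robot as it stands. The module is installed in compiled form; this text tells all that it offers.
- The arm moves only by the tool step_arm, never from a script. Its argument "deltas" is one flat list of numbers, 7 for each row, row after row: the turn, a rotation vector about the world's x, y, z in degrees, then the shift along the world's x, y, z in cm, then the gripper command: -1 is shut, 1 is fully open, values between are in proportion. A call has 1 to 10 rows; each row is the pose to reach, as a shift and turn from the pose commanded when the call began; what a row does not reach only later rows make up. A row lasts 1/8 s, in which the tool goes at most 62.5 mm and 10.7 degrees, less where a joint would pass 70% of its speed; a pose out of reach is approached as far as the arm can. A call with a gripper value outside its range is refused whole. The fingers move at their own pace and stop on an object; the grip force is fixed at half the most. Time passes only in rows, so rows that repeat a pose let the fingers close. It gives the time, the measured TCP pose, the force, the opening and the grip force at its end, in the units of the state.
- telemetry.get_state(): the state, without advancing time (a new reading comes with each control period).
- get_image(name): name is "scene" or "top" or "wrist"; returns a dict with "img" (384x512x3 uint8, red, green, blue), "vfov" (degrees; the focal length in pixels is half the picture's height over the tangent of half this angle, whatever the lens; pixels are square), "cx", "cy" (the principal point, pixels), "R" (3x3) and "t" (3): a world point X has camera coordinates R X + t. Camera axes: x right, y down, z forward; pixel columns grow to the right and rows downward; lengths in m; the calibration is good to about 2 mm. A picture is of the moment at which its call begins. There is no depth.
- bot.close_job(): hands the job in; it is judged then, once.
Trained networks look in the newest picture that a camera, given by its name, has taken for a name from the list of things; names that differ only in an ending like _2 or _b are one class to them, and where a whole thing is asked for, a point or a joint stands for the part that bears it (a point fixed in the world has none). Each returns a list of dicts, best first, with "conf" (0 to 1); they miss things now and then, are a little off and sometimes report something else, mostly with a low value. They report only what shows in the picture. A call takes as long as a camera call.
- spotter.recognise(camera, label): "at" ([x, y, z] in m, in the coordinates of the camera as it stood for that picture, good to about 4 mm: the middle of the surface that is visible of it).
- spotter.cut_out(camera, label): "region" (384x512 bool, what is visible of it).
- spotter.mark_of(camera, label): "at" ([x, y, z] in m, in the coordinates of the camera as it stood for that picture, good to about 4 mm: a listed point, or the origin of a listed thing).
The state is a dict: "t": time; "joint_positions": joint angles; "qvel": joint speeds; "effort": joint torques, N m; "tool_pos": TCP position; "orientation": TCP orientation; "ft_force": force on the tool from outside, world axes, zero at the start; "wrist_torque": the same for the moment, N m; "opening": finger opening in m; "gripper_force": force on a finger pad.
Only numpy, scipy, OpenCV 4.12 (cv2) and the standard library are available. Lean on these libraries where they do the work, as an engineer would, in place of code of your own. Each camera call takes 0.05 s, during which the arm holds its last target. There are 200 camera calls.

TASK

Set the spice mill on the cart to its coarse grind. Its black adjusting knob has no marks, so turn the knob clockwise (seen from above) until it comes up gently against its zero stop, without forcing the stop, then turn it back counter-clockwise by exactly five clicks from zero, and let go with the knob resting in the fifth click. Leave the other things on the cart where they are.

Things in the scene. Friction and masses are not known exactly. Their poses are not given: they have to be found in the camera images.
- mill: Bench spice mill, screwed to the cart. Origin: on the knob's axis at the cart top; z up. Grey foot 200 x 130 mm, round column, aluminium burr head 114 mm across, its top 156 mm above the cart, the black adjusting knob on top of it. An outlet spout over a steel catch tin on its -x side, a funnel hopper on its +y side.
- hopper_rim (a point): Centre of the rim of the mill's steel funnel hopper: rim 84 mm across, 202 mm above the cart, 116 mm from the knob's axis.
- knob_grip (a point): Fixed point on the knob's vertical axis, 188 mm above the cart: where to hold it from above (TCP here). Fluted black knob without marks, 48 mm across, from 166 to 200 mm above the cart. 18 clicks to the turn (20 deg apart). Leaving a click takes about 0.25 Nm either way; the resistance fades to nothing half-way (10 deg) and the knob pulls itself on into the next click.
- zero_stop: Rubber-cushioned zero stop pin, hidden in the burr head; origin as mill, it does not tell where the knob stands. Clockwise from above runs to it; at the start the knob rests in one of the clicks 1 to 5. It is met 2 deg past click zero and gives 9 deg per Nm; let go, the knob springs back into click zero. Turning against it with over 0.56 Nm is forcing it.
- stone_face (a point): Point on the knob's axis on the upper grinding stone, hidden in the burr head; it is lifted by the knob 0.1 mm per click counter-clockwise. In the mill's frame z = 110.0 mm at click zero and 110.5 mm at click five.
- jar: Amber glass jar with red twist cap, 68 mm across, 115 mm high; origin under its centre. Bystander.
- dish: Blue ceramic vinegar dish, 90 mm across, 26 mm high; origin under its centre. Bystander.
- mold: Green plastic dumpling mold lying open side up, disc 90 mm across, 15 mm high, with two short grips to its -x; origin under the disc's centre. Bystander.
- rolling_pin: Beech rolling pin along its x axis, 375 mm long over the handles, 40 mm thick; origin under its centre. Bystander.
- rack: Fixed beech plate rack, 200 x 100 mm, with three saucers standing in it, 150 mm high; origin under its centre. Bystander.

How it is judged:
By the outcome, as a careful person would: the job done as asked, in the order asked, and still so for the second after the job is handed in, with the robot touching nothing.
It also fails if it takes over 72 s, if anything falls off the work surface, if the arm or the gripper's body presses on something with over 40 N, if the wrist force passes 120 N, or if a joint passes its speed limit or range.

## Working session

There is one attempt and no reset: what is moved stays moved. The work goes in short steps, Python scripts to look and compute and a tool call to move; the robot and the scene stay as the last step left them, time stands still between calls to the robot, and variables do not carry over. Pictures are saved under pics/ and viewed, at most 10 in all, crops included, and the job is handed in when it is done.

Besides the shell and the picture viewer there is one more tool, called after "Request:" in YAML: its name, and indented under it one key for each argument. step_arm: Moves the arm, as the interface text tells. Its arguments: {"type":"object","properties":{"deltas":{"type":"array"}},"required":["deltas"]}

```bash
mkdir -p pics; cat > h.py <<'E'
import numpy as np, cv2
from station import telemetry, get_image, bot, spotter
def toW(c,p): return np.array(c["R"]).T@(np.array(p)-np.array(c["t"]))
E
python3 - <<'E'
from h import *
s=telemetry.get_state()
print({k:np.round(s[k],3).tolist() for k in s})
ims=[]
for cam in ["scene","top"]:
    c=get_image(cam); ims.append(c["img"])
    for l in ["knob_grip","mill","hopper_rim","jar","rack"]:
        for r in spotter.mark_of(cam,l)[:2]: print(cam,l,round(r["conf"],2),toW(c,r["at"]).round(4))
cv2.imwrite("pics/a.png",cv2.resize(np.vstack(ims),None,fx=.78,fy=.78)[...,::-1])
E
```

```text
{'t': 0.0, 'joint_positions': [-72.129, 22.014, 0.94, 78.56, -0.361, 79.537, -2.667], 'qvel': [0.064, 0.041, -0.003, -0.027, -0.078, 0.063, 0.063], 'effort': [0.0, -62.758, 0.844, -37.184, 0.016, 0.014, -0.0], 'tool_pos': [0.229, 0.581, 0.249], 'orientation': [[-0.931, 0.366, -0.001], [0.366, 0.931, -0.002], [-0.0, -0.002, -1.0]], 'ft_force': [-0.148, 0.038, 0.077], 'wrist_torque': [0.019, 0.077, 0.035], 'gripper_force': 0.0, 'opening': 0.085}
scene knob_grip 0.96 [ 0.5272 -0.0787  0.1877]
scene mill 0.73 [ 0.5259 -0.0807  0.0037]
scene hopper_rim 0.84 [0.5775 0.0228 0.205 ]
scene jar 0.63 [ 0.3947 -0.2978  0.0032]
scene rack 0.9 [ 0.5516 -0.4981 -0.0019]
top knob_grip 0.81 [ 0.5248 -0.0818  0.1868]
top knob_grip 0.43 [ 0.6962 -0.336   0.0029]
top mill 0.61 [ 0.5247 -0.0811  0.0016]
top hopper_rim 0.9 [0.569  0.0235 0.2021]
top jar 0.83 [ 3.887e-01 -3.004e-01 -3.000e-04]
top rack 0.84 [ 0.5498 -0.4931 -0.0042]
```

View pics/a.png

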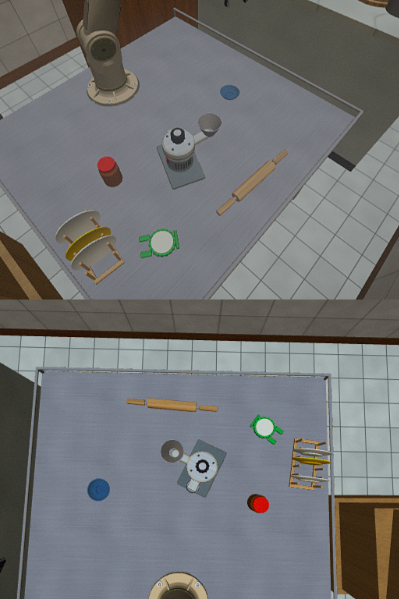

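Both cameras agree: knob axis near (0.526, -0.080), grip height 0.188, hopper towards about 66°. I'll turn the tool with the base, so that the fingers close across the hopper's direction.

Request:
step_arm:
  deltas: [0,0,-4,2,-3,1,1,0,0,-8,4,-6,2,1,0,0,-12,6,-10,3,1,0,0,-16,8,-14,4,1,0,0,-20,10,-18,5,1,0,0,-25,12,-22,5,1,0,0,-30,14,-26,5,1,0,0,-35,16,-30,5,1,0,0,-40,18,-34,5,1,0,0,-44,19.5,-38,5,1]

```text
t: 1.85
tool_pos: [0.4244, 0.2001, 0.3002]
orientation: [[-0.412, 0.911, 0.0], [0.911, 0.412, 0.0], [0.0, 0.001, -1.0]]
ft_force: [0.1, 0.1, 0.5]
opening: 0.0855
gripper_force: 0.0
```

Request:
step_arm:
  deltas: [0,0,-4,1,-4,0,1,0,0,-8,2.5,-8,0,1,0,0,-12,4,-12,0,1,0,0,-16,5.5,-16,0,1,0,0,-20,7,-20,0,1,0,0,-24,8.5,-23,0,1,0,0,-28,9.5,-26,0,1,0,0,-33,10.2,-28.2,0,1,0,0,-33,10.2,-28.2,0,1,0,0,-33,10.2,-28.2,0,1]

```text
t: 3.1
tool_pos: [0.5257, -0.0793, 0.2999]
orientation: [[0.146, 0.989, -0.0], [0.989, -0.146, 0.001], [0.001, -0.0, -1.0]]
ft_force: [-0.5, -0.3, 0.5]
opening: 0.0855
gripper_force: 0.0
```

```bash
python3 - <<'E'
from h import *
s=telemetry.get_state()
print({k:np.round(s[k],4).tolist() for k in s if k not in("qvel","effort")})
for cam in ["wrist","top","scene"]:
    c=get_image(cam)
    if cam=="wrist": cv2.imwrite("pics/b.png",c["img"][...,::-1])
    for l in ["knob_grip","mill","hopper_rim"]:
        for r in spotter.mark_of(cam,l)[:1]: print(cam,l,round(r["conf"],2),toW(c,r["at"]).round(4))
    if cam=="wrist":
        f=192/np.tan(np.radians(c["vfov"]/2))
        R,t=np.array(c["R"]),np.array(c["t"]); p=R@np.array([.526,-.08,.2])+t; print("knob px",p[:2]/p[2]*f+[c["cx"],c["cy"]], "cam", -R.T@t)
E
```

```text
{'t': 3.1, 'joint_positions': [-28.6504, 10.271, 39.4748, 89.7019, -6.5981, 82.4125, 2.8671], 'tool_pos': [0.5257, -0.0793, 0.2999], 'orientation': [[0.1458, 0.9893, -0.0004], [0.9893, -0.1458, 0.0006], [0.0006, -0.0005, -1.0]], 'ft_force': [-0.4611, -0.345, 0.5454], 'wrist_torque': [0.0615, 0.0292, -0.0171], 'gripper_force': 0.0, 'opening': 0.0855}
wrist knob_grip 0.92 [ 0.5243 -0.0791  0.1874]
wrist hopper_rim 0.95 [0.5745 0.0204 0.2001]
knob px [259.10618545 195.51022369] cam [ 0.53568406 -0.01476514  0.42340881]
top mill 0.24 [ 6.974e-01 -3.345e-01 -6.000e-04]
top hopper_rim 0.96 [0.5689 0.0258 0.1984]
scene knob_grip 0.85 [ 0.5308 -0.0792  0.1892]
scene mill 0.85 [ 0.5244 -0.077   0.0031]
scene hopper_rim 0.78 [0.578  0.0232 0.2056]
```

View pics/b.png

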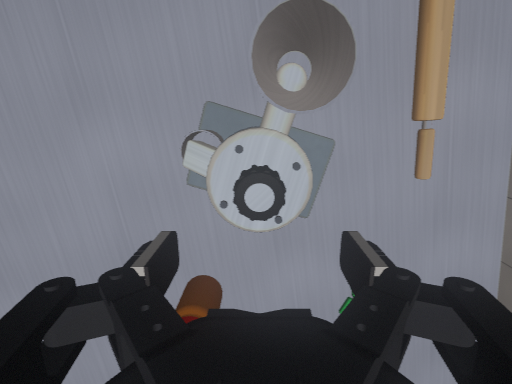

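The knob's centre is at pixel (259,197) and the prediction was (259,195.5), so the axis is at about (0.526, -0.081). The fingers straddle it symmetrically, with the hopper clear ahead. I'll go down and grip.

Request:
step_arm:
  deltas: [0,0,0,0,-0.1,-2,1,0,0,0,0,-0.1,-4,1,0,0,0,0,-0.1,-6,1,0,0,0,0,-0.1,-8,1,0,0,0,0,-0.1,-9.5,1,0,0,0,0,-0.1,-10.5,1,0,0,0,0,-0.1,-11.2,1,0,0,0,0,-0.1,-11.2,1,0,0,0,0,-0.1,-11.2,1]

```text
t: 4.82
tool_pos: [0.5261, -0.0815, 0.1885]
orientation: [[0.147, 0.989, 0.001], [0.989, -0.147, 0.0], [0.0, 0.001, -1.0]]
ft_force: [0.7, -0.5, 0.4]
opening: 0.0855
gripper_force: 0.0
```

```bash
python3 - <<'E'
from h import *
s=telemetry.get_state()
print({k:np.round(s[k],4).tolist() for k in s if k not in("qvel","effort")})
c=get_image("wrist"); cv2.imwrite("pics/c.png",c["img"][...,::-1])
E
```

```text
{'t': 4.825, 'joint_positions': [-27.2175, 14.6554, 38.6925, 99.7813, -9.7709, 68.9196, 5.6175], 'tool_pos': [0.5261, -0.0815, 0.1885], 'orientation': [[0.1474, 0.9891, 0.0008], [0.9891, -0.1474, 0.0], [0.0002, 0.0008, -1.0]], 'ft_force': [0.7141, -0.4833, 0.3908], 'wrist_torque': [0.018, -0.009, -0.0375], 'gripper_force': 0.0, 'opening': 0.0855}
```

View pics/c.png

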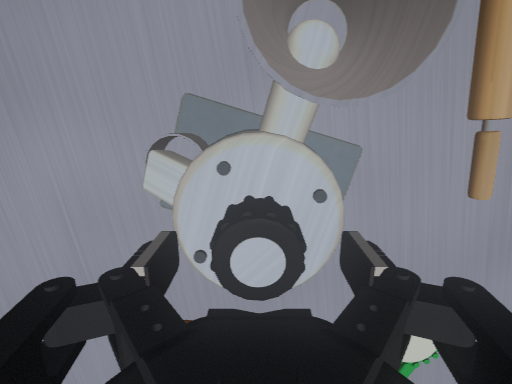

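The knob's top, at (258,262), sits midway between the pads, so I'll close.

Request:
step_arm:
  deltas: [0,0,0,0,0,0,-1,0,0,0,0,0,0,-1,0,0,0,0,0,0,-1,0,0,0,0,0,0,-1,0,0,0,0,0,0,-1,0,0,0,0,0,0,-1,0,0,0,0,0,0,-1,0,0,0,0,0,0,-1]

```text
t: 5.88
tool_pos: [0.5256, -0.0814, 0.1885]
orientation: [[0.147, 0.989, -0.0], [0.989, -0.147, 0.001], [0.001, -0.0, -1.0]]
ft_force: [-3.3, 1.2, 5.5]
opening: 0.0462
gripper_force: 61.1
```

```bash
cat > st.py <<'E'
from h import *
s=telemetry.get_state(); o=np.array(s["orientation"])
print("t",round(s["t"],2),"yaw(y)",round(float(np.degrees(np.arctan2(o[1,1],o[0,1]))),2),"T",np.round(s["wrist_torque"],3),"F",np.round(s["ft_force"],2),"pos",np.round(s["tool_pos"],4),"open",round(s["opening"],4),"q7",round(s["joint_positions"][6],1),"g",s["gripper_force"])
E
python3 st.py; python3 st.py
```

```text
t 5.88 yaw(y) -8.47 T [ 0.152  0.538 -0.033] F [-3.3  1.2  5.5] pos [ 0.5256 -0.0814  0.1885] open 0.0462 q7 5.6 g 61.074968576431274
t 5.88 yaw(y) -8.47 T [ 0.152  0.538 -0.033] F [-3.3  1.2  5.5] pos [ 0.5256 -0.0814  0.1885] open 0.0462 q7 5.6 g 61.074968576431274
```

Request:
step_arm:
  deltas: [0,0,-1,0,0,0,-1,0,0,-2,0,0,0,-1,0,0,-3,0,0,0,-1,0,0,-4,0,0,0,-1,0,0,-4,0,0,0,-1]

```text
t: 6.5
tool_pos: [0.5256, -0.0814, 0.1885]
orientation: [[0.216, 0.976, -0.0], [0.976, -0.216, 0.0], [0.0, -0.0, -1.0]]
ft_force: [-3.8, 0.4, 5.5]
opening: 0.0464
gripper_force: 60.8
```

```bash
python3 st.py
```

```text
t 6.5 yaw(y) -12.48 T [0.031 0.603 0.129] F [-3.75  0.42  5.52] pos [ 0.5256 -0.0814  0.1885] open 0.0464 q7 1.8 g 60.83318889141083
```

Request:
step_arm:
  deltas: [0,0,-3,0,0,0,-1,0,0,-6,0,0,0,-1,0,0,-9,0,0,0,-1,0,0,-12,0,0,0,-1,0,0,-15,0,0,0,-1,0,0,-17,0,0,0,-1,0,0,-18,0,0,0,-1,0,0,-19,0,0,0,-1,0,0,-20,0,0,0,-1,0,0,-20,0,0,0,-1]

```text
t: 7.75
tool_pos: [0.5255, -0.0814, 0.1885]
orientation: [[0.537, 0.844, -0.0], [0.844, -0.537, 0.0], [0.0, -0.001, -1.0]]
ft_force: [-4.5, 0.7, 5.8]
opening: 0.0467
gripper_force: 60.9
```

```bash
python3 st.py
```

```text
t 7.75 yaw(y) -32.47 T [0.043 0.741 0.113] F [-4.52  0.74  5.78] pos [ 0.5255 -0.0814  0.1885] open 0.0467 q7 -17.3 g 60.89341878890991
```

Same torque as in an ordinary click, so this isn't the stop. On to the next click.

Request:
step_arm:
  deltas: [0,0,-3,0,0,0,-1,0,0,-6,0,0,0,-1,0,0,-9,0,0,0,-1,0,0,-12,0,0,0,-1,0,0,-15,0,0,0,-1,0,0,-17,0,0,0,-1,0,0,-18,0,0,0,-1,0,0,-19,0,0,0,-1,0,0,-20,0,0,0,-1,0,0,-20,0,0,0,-1]

```text
t: 9.0
tool_pos: [0.5254, -0.0813, 0.1885]
orientation: [[0.793, 0.609, -0.001], [0.609, -0.793, 0.001], [-0.0, -0.001, -1.0]]
ft_force: [-4.4, 0.6, 5.9]
opening: 0.0465
gripper_force: 60.9
```

```bash
python3 st.py
```

```text
t 9.0 yaw(y) -52.47 T [0.071 0.861 0.158] F [-4.36  0.61  5.88] pos [ 0.5254 -0.0813  0.1885] open 0.0465 q7 -36.2 g 60.93762695789337
```

Request:
step_arm:
  deltas: [0,0,-1,0,0,0,-1,0,0,-2,0,0,0,-1,0,0,-2,0,0,0,-1]

```text
t: 9.38
tool_pos: [0.5254, -0.0813, 0.1885]
orientation: [[0.814, 0.581, -0.001], [0.581, -0.814, 0.001], [-0.0, -0.001, -1.0]]
ft_force: [-4.3, 0.4, 5.7]
opening: 0.0465
gripper_force: 60.9
```

```bash
python3 st.py
```

```text
t 9.38 yaw(y) -54.47 T [0.064 0.863 0.131] F [-4.33  0.39  5.68] pos [ 0.5254 -0.0813  0.1885] open 0.0465 q7 -38.1 g 60.94660520553589
```

The torque falls on past the click, so this is a normal detent and not the stop.

Request:
step_arm:
  deltas: [0,0,-3,0,0,0,-1,0,0,-6,0,0,0,-1,0,0,-9,0,0,0,-1,0,0,-12,0,0,0,-1,0,0,-14,0,0,0,-1,0,0,-15,0,0,0,-1,0,0,-16,0,0,0,-1,0,0,-17,0,0,0,-1,0,0,-18,0,0,0,-1,0,0,-18,0,0,0,-1]

```text
t: 10.62
tool_pos: [0.5253, -0.0812, 0.1885]
orientation: [[0.953, 0.302, -0.001], [0.302, -0.953, 0.001], [-0.001, -0.001, -1.0]]
ft_force: [-6.0, 2.2, 8.2]
opening: 0.0467
gripper_force: 61.0
```

```bash
python3 st.py
```

```text
t 10.62 yaw(y) -72.45 T [0.029 1.058 0.263] F [-6.02  2.22  8.16] pos [ 0.5253 -0.0812  0.1885] open 0.0467 q7 -55.0 g 60.984463691711426
```

Request:
step_arm:
  deltas: [0,0,-0.5,0,0,0,-1,0,0,-1,0,0,0,-1,0,0,-1,0,0,0,-1]

```text
t: 11.0
tool_pos: [0.5254, -0.0812, 0.1885]
orientation: [[0.958, 0.285, -0.001], [0.285, -0.958, 0.001], [-0.001, -0.001, -1.0]]
ft_force: [-5.3, 1.6, 7.3]
opening: 0.0466
gripper_force: 61.0
```

```bash
python3 st.py
```

```text
t 11.0 yaw(y) -73.43 T [0.048 1.106 0.283] F [-5.31  1.57  7.28] pos [ 0.5254 -0.0812  0.1885] open 0.0466 q7 -55.9 g 61.0127717256546
```

Request:
step_arm:
  deltas: [0,0,-0.5,0,0,0,-1,0,0,-1,0,0,0,-1,0,0,-1,0,0,0,-1]

```text
t: 11.38
tool_pos: [0.5253, -0.0811, 0.1885]
orientation: [[0.963, 0.268, -0.001], [0.268, -0.963, 0.001], [-0.001, -0.001, -1.0]]
ft_force: [-5.0, 1.3, 6.9]
opening: 0.0467
gripper_force: 61.0
```

```bash
python3 st.py
```

```text
t 11.38 yaw(y) -74.43 T [0.017 1.105 0.36 ] F [-5.    1.3   6.94] pos [ 0.5253 -0.0811  0.1885] open 0.0467 q7 -56.8 g 61.04671597480774
```

The torque is 0.39 Nm and still rising, while an ordinary click peaks at about 0.2. So this is the stop, met gently, and click zero is at yaw ≈ -68.5. I'll go back to zero and check.

Request:
step_arm:
  deltas: [0,0,1.5,0,0,0,-1,0,0,3,0,0,0,-1,0,0,4.5,0,0,0,-1,0,0,6,0,0,0,-1,0,0,6,0,0,0,-1,0,0,6,0,0,0,-1]

```text
t: 12.12
tool_pos: [0.5254, -0.0812, 0.1885]
orientation: [[0.93, 0.367, -0.001], [0.367, -0.93, 0.001], [-0.0, -0.001, -1.0]]
ft_force: [-4.6, 2.0, 6.9]
opening: 0.0465
gripper_force: 61.0
```

```bash
python3 st.py
```

```text
t 12.12 yaw(y) -68.46 T [0.05  0.953 0.024] F [-4.57  2.05  6.9 ] pos [ 0.5254 -0.0812  0.1885] open 0.0465 q7 -51.2 g 61.01685404777527
```

Request:
step_arm:
  deltas: [0,0,3.5,0,0,0,-1,0,0,7,0,0,0,-1,0,0,10.5,0,0,0,-1,0,0,14,0,0,0,-1,0,0,17.5,0,0,0,-1,0,0,21,0,0,0,-1,0,0,24.5,0,0,0,-1,0,0,28,0,0,0,-1,0,0,31.5,0,0,0,-1,0,0,35,0,0,0,-1]

```text
t: 13.38
tool_pos: [0.5255, -0.0813, 0.1885]
orientation: [[0.55, 0.835, -0.0], [0.835, -0.55, 0.001], [0.0, -0.001, -1.0]]
ft_force: [-4.1, 1.6, 5.0]
opening: 0.0466
gripper_force: 60.9
```

Request:
step_arm:
  deltas: [0,0,3.5,0,0,0,-1,0,0,7,0,0,0,-1,0,0,10.5,0,0,0,-1,0,0,14,0,0,0,-1,0,0,17.5,0,0,0,-1,0,0,21,0,0,0,-1,0,0,24.5,0,0,0,-1,0,0,28,0,0,0,-1,0,0,31.5,0,0,0,-1,0,0,35,0,0,0,-1]

```text
t: 14.62
tool_pos: [0.5257, -0.0814, 0.1885]
orientation: [[-0.029, 1.0, 0.0], [1.0, 0.029, 0.001], [0.001, 0.0, -1.0]]
ft_force: [-2.2, 0.6, 4.1]
opening: 0.0463
gripper_force: 60.8
```

Request:
step_arm:
  deltas: [0,0,3.5,0,0,0,-1,0,0,7,0,0,0,-1,0,0,10.5,0,0,0,-1,0,0,14,0,0,0,-1,0,0,17.5,0,0,0,-1,0,0,21,0,0,0,-1,0,0,24,0,0,0,-1,0,0,26,0,0,0,-1,0,0,26,0,0,0,-1]

```text
t: 15.75
tool_pos: [0.5258, -0.0814, 0.1885]
orientation: [[-0.463, 0.886, 0.0], [0.886, 0.463, 0.0], [0.0, 0.0, -1.0]]
ft_force: [-2.6, 0.0, 6.3]
opening: 0.0463
gripper_force: 60.9
```

```bash
python3 st.py
```

```text
t 15.75 yaw(y) 27.57 T [0.179 0.59  0.187] F [-2.55  0.05  6.27] pos [ 0.5258 -0.0814  0.1885] open 0.0463 q7 40.2 g 60.87900459766388
```

At +96°, the knob pulls counter-clockwise towards click five, as it should. I'll finish the last 4°.

Request:
step_arm:
  deltas: [0,0,2,0,0,0,-1,0,0,4,0,0,0,-1,0,0,4,0,0,0,-1,0,0,4,0,0,0,-1]

```text
t: 16.25
tool_pos: [0.5258, -0.0813, 0.1885]
orientation: [[-0.523, 0.852, 0.0], [0.852, 0.523, 0.0], [0.0, 0.0, -1.0]]
ft_force: [-2.6, 0.6, 5.8]
opening: 0.0465
gripper_force: 60.8
```

```bash
python3 st.py; python3 -c "
from h import *
c=get_image('wrist');cv2.imwrite('pics/d.png',c['img'][...,::-1])"
```

```text
t 16.25 yaw(y) 31.53 T [0.199 0.58  0.019] F [-2.57  0.65  5.79] pos [ 0.5258 -0.0813  0.1885] open 0.0465 q7 44.0 g 60.844470262527466
```

View pics/d.png

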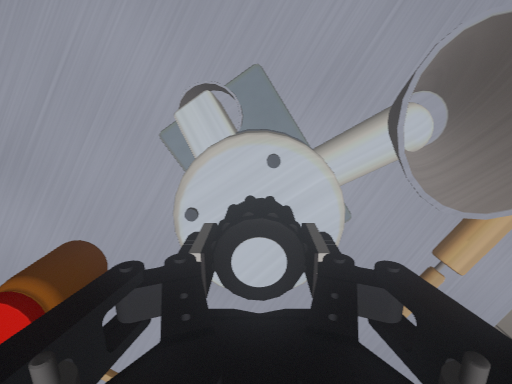

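The grip is centred on the knob (259,262), and the residual torque is near zero. I'll release gently and rise.

Request:
step_arm:
  deltas: [0,0,0,0,0,0,0.3,0,0,0,0,0,0,0.6,0,0,0,0,0,0,0.7,0,0,0,0,0,0,0.7,0,0,0,0,0,0,0.7,0,0,0,0,0,0,0.7]

```text
t: 17.05
tool_pos: [0.5258, -0.0813, 0.188]
orientation: [[-0.523, 0.852, -0.0], [0.852, 0.523, 0.0], [0.0, -0.0, -1.0]]
ft_force: [-0.1, 0.9, 0.3]
opening: 0.0726
gripper_force: 0.0
```

Request:
step_arm:
  deltas: [0,0,0,0,0,0.5,0.7,0,0,0,0,0,1.5,0.7,0,0,0,0,0,3,0.7,0,0,0,0,0,5,0.7,0,0,0,0,0,8,0.7,0,0,0,0,0,11,0.7,0,0,0,0,0,11,0.7,0,0,0,0,0,11,0.7]

```text
t: 18.05
tool_pos: [0.5257, -0.0814, 0.2981]
orientation: [[-0.523, 0.852, 0.0], [0.852, 0.523, 0.0], [0.0, 0.0, -1.0]]
ft_force: [-0.0, -0.8, 0.6]
opening: 0.0728
gripper_force: 0.0
```

```bash
python3 st.py; python3 -c "
from h import *
a=get_image('wrist')['img'];b=get_image('scene')['img']
cv2.imwrite('pics/e.png',cv2.resize(np.vstack([a,b]),None,fx=.78,fy=.78)[...,::-1])"
```

```text
t 18.05 yaw(y) 31.53 T [ 0.017  0.028 -0.006] F [-0.05 -0.75  0.56] pos [ 0.5257 -0.0814  0.2981] open 0.0728 q7 41.9 g 0.0
```

View pics/e.png

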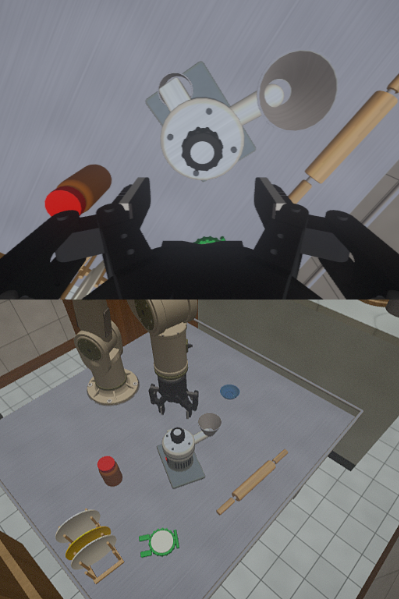

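The gripper is clear of the knob (wrist view, knob at (203,150)), and the other things are where they were. I'll hand it in.

```bash
python3 -c "
from station import bot
print(bot.close_job())"
```

```text
the job is handed in; nothing more can be done
None
```

I turned the knob clockwise to its zero stop (about 0.39 Nm, under the 0.56 Nm limit), then back 100° counter-clockwise to click five, released it and handed the job in at about 18 s; the click was judged from wrist torque and tool angle, since the knob has no marks.

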